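Pack the top brass plaque and latch the despatch crate

ROBOT

A 7-joint arm with a two-finger parallel gripper is mounted at the origin on the work surface. World frame = base frame: x ahead of the robot, y to its left, z up, the work surface at z = 0. Lengths are in mm, angles in rad, forces in N, time in s.
With the tool pointing down it reaches from about 425 to 800 mm from the base axis. Payload 8.3 kg.
Tool frame: the origin (TCP) lies midway between the tips of the shut fingers; the grasp point (between the pads) lies behind it (ctrl.grip_depth is the z of the grasp point in the tool frame, in mm); z points along the fingers, y is the line along which they close (so a half turn about z gives the same grasp; the last joint's range is limited). The gripper opens to 85 mm and grips with 20 to 120 N. Pads are 22 mm wide; open, the fingers measure 114 mm over their backs; the gripper's body (76 mm by 85 mm) begins 54 mm behind the grasp point. The pads swing forward as they close: fully open they stand 13 mm farther back than shut.
Start: joints at [-1.258, 0.383, 0.016, 1.37, -0.006, 1.388, -0.046], TCP at [229.333, 581.386, 231.279] pointing down, gripper open.
Joint ranges: [-2.95, 2.95], [-0.25, 2.06], [-1.52, 1.56], [0.18, 2.33], [-1.44, 4.58], [0.02, 2.06], [-3.01, 3.01]. Speed limits (rad/s): [2.39, 2.39, 3.01, 3.01, 3.14, 3.14, 3.14].

INTERFACE

Orientations are given as a unit quaternion [w, x, y, z].
In Python, from bench import readout, snapshot, ctrl gives the robot as it stands. The module is installed in compiled form; this text tells all that it offers.
- The arm moves only by the shell command python3 -m crank 'ROWS' [OPENING] [FORCE]. ROWS is JSON, a list of rows, each an object with "slide": the shift along the world's x, y, z in cm, a list of three; "delta_rot": the turn, a rotation vector about the world's x, y, z in degrees, a list of three. In form: [{"slide": [dx, dy, dz], "delta_rot": [wx, wy, wz]}, ...]. A call has exactly 5 rows; each row shifts and turns the commanded pose from where the row before left it; what a row does not reach is not made up. A row lasts 1/10 s, in which the tool goes at most 50 mm and 8.59 degrees, less where a joint would pass 70% of its speed; a pose out of reach is approached as far as the arm can. A call with a gripper value outside its range is refused whole. OPENING is the opening in per cent of the stroke, from 0 (shut) to 100 (fully open), set as the call begins (- or left out, the last holds). The fingers move at their own pace and stop on an object; FORCE is the grip in N (left out, the last holds). Time passes only in rows, so rows that do not move let the fingers close, or fill a call up. It gives the time, the measured TCP pose, the force, the opening and the grip force at its end, in the units of the state.
- readout.get_state(): the state, without advancing time (a new reading comes with each control period).
- snapshot(name): name is "scene" or "top"; returns a dict with "img" (480x640x3 uint8, blue, green, red), "camera_matrix" (3x3 intrinsics, pixels), "D" ([k1, k2, p1, p2, k3] as OpenCV has them; the pictures are not rectified), "eye" and "attitude" of the camera in the world. Camera axes: x right, y up, looking along -z (the intrinsics and any distortion apply to the point x, -y, -z); pixel columns grow to the right and rows downward; lengths in mm; the calibration is good to about 2 mm. A picture is of the moment at which its call begins. There is no depth.
- ctrl.sign_off(): hands the job in; it is judged then, once.
The state is a dict: "time_s": time; "qpos": joint angles; "joint_velocities": joint speeds; "joint_efforts": joint torques, N m; "ee_pos": TCP position; "eef_rot": TCP orientation; "ft_force": force on the tool from outside, world axes, zero at the start; "wrist_torque": the same for the moment, N m; "opening": finger opening in mm; "gripper_force": force on a finger pad.
Only numpy, scipy, OpenCV 4.12 (cv2) and the standard library are available. Lean on these libraries where they do the work, as an engineer would, in place of code of your own. Each camera call takes 0.05 s, during which the arm holds its last target. There are 200 camera calls.

TASK

Take the top brass plaque off the overlapping pile without dragging the two beneath it, and lay it flat on the floor of the open-topped wooden crate without dropping it in. Then swing the crate's gate fully shut, with the latch bar lifted clear over its keeper, and let the bar drop home into the notch; leave everything else as it stands.

Things in the scene. Friction and masses are not known exactly. Their poses are not given: they have to be found in the camera images.
- crate: Slatted wooden despatch crate, fixed, open on top: 260 (x) by 320 (y) mm outside, walls, posts and gate top 84 mm high; floor top 12 mm above the origin. Clear inside 235 (x) by 290 (y) mm, but 26 mm square posts fill the corners. Origin: centre of its underside; x points to its back wall, -x to its front (robot) side where the gate is, y left, z up.
- gate (a joint): The crate's slatted front gate, 262 mm wide, on an upright hinge pin at the crate's left front post. 0 = fully shut (against a stop), rad; it grows as the free (right) end swings out of the crate's front towards the robot (seen from above, clockwise). Light hinge friction (under 1 N at the knob): it stays where it is left.
- latch (a joint): Gravity latch bar on the gate's outer face: flat steel, 6 mm thick, 16 mm high, pivoted about a level axis square to the gate, running past the gate's free end. Rad: -0.04 = hanging on its rest, 0 = level, lying in the keeper; grows as the free end lifts; upper stop 0.32. Falls by its own weight (0.16 kg). Clears the keeper's lip above 0.15; below that it strikes the lip and the gate cannot shut.
- gate_pin (a point): A point on the gate's upright hinge pin, 50 mm above the table; its x and y axes are those of the gate: x square to the gate towards the crate's inside, -y along the gate to its free end. At gate 0 these are parallel to the crate's axes.
- knob (a point): Centre of the black 24 mm ball knob on a 10 mm stem standing up from the latch bar: the handle to lift it by. With the bar level it is 116 mm above the table, 32 mm above the gate's top edge. From the bar's pivot it lies 91 mm towards the free end and 46 mm up; the pivot is 155 mm from the hinge pin along the gate, 6 mm outside the pin (gate -x), 70 mm above the table.
- bar_end (a point): Point on the latch bar's centre line, 126 mm from its pivot: this part of the bar lies in the keeper when latched (the bar runs 25 mm farther).
- keeper_seat (a point): Middle of the seat (notch bottom) of the steel hook keeper on the crate's right front post, 62 mm above the table. The notch is open at the top and both ends, 15 mm wide (along crate x) for the 6 mm bar; its front lip, 5 mm thick and 22 mm long (along y), rises 16 mm above the seat. Latched, bar_end lies 8 mm above this point.
- plaque_top_c (a point): Centre of the top plaque of the pile, the one to pack: engraved brass face on a dark wooden back, 100 (own x) by 56 (own y) by 18 mm thick, flat, about 0.13 kg; z up. It lies on plaque_mid.
- plaque_mid_c (a point): Centre of the middle plaque, same make and size, overlapped by the top one; to be left as it lies.
- plaque_low_c (a point): Centre of the lowest plaque, same make and size, on a grey felt mat 3 mm thick; to be left as it lies.
- bowl: Small silver sugar bowl already packed at the back of the crate, 74 mm in diameter, 56 mm high, loose. Origin: centre of its underside.
- mallet: Loose wooden engraver's mallet on the other felt mat, handle 22 mm thick along own x, head (44 mm diameter, 75 mm along own y) at own x = +55 mm, 200 mm long; lies 44 mm high. Origin: underside, near the middle of its length.
- punch: Loose steel punch with a red grip, 128 mm long along own x, 10 mm thick, beside the mallet. Origin: underside, near the middle.
- glass_a: Loose green tea glass, 54 mm in diameter, 88 mm high, standing. Origin: centre of its underside.
- glass_b: Loose pink tea glass, 54 mm in diameter, 88 mm high, standing. Origin: centre of its underside.
- teapot: Loose silver teapot, body 108 mm in diameter, 153 mm high, 185 mm over spout and handle. Origin: centre of its underside.

How it is judged:
By the outcome, as a careful person would: the job done as asked, in the order asked, and still so for the second after the job is handed in, with the robot touching nothing.
It also fails if it takes over 58 s, if anything falls off the work surface, if the arm or the gripper's body presses on something with over 40 N, if the wrist force passes 120 N, or if a joint passes its speed limit or range.

## Working session

There is one attempt and no reset: what is moved stays moved. The work goes in short steps, Python scripts to look and compute and a shell command to move; the robot and the scene stay as the last step left them, time stands still between calls to the robot, and variables do not carry over. Pictures are saved under pics/ and viewed, at most 10 in all, crops included, and the job is handed in when it is done.

```bash
mkdir -p pics
cat > h.py <<'E'
import numpy as np, cv2
from scipy.spatial.transform import Rotation as R
from bench import readout, snapshot, ctrl
def att(a):
    a=np.array(a,float)
    return a if a.shape==(3,3) else R.from_quat([a[1],a[2],a[3],a[0]]).as_matrix()
def ray(s,px):
    p=cv2.undistortPoints(np.array(px,float).reshape(-1,1,2),np.array(s["camera_matrix"],float),np.array(s["D"],float)).reshape(-1,2)
    d=np.c_[p[:,0],-p[:,1],-np.ones(len(p))]@att(s["attitude"]).T
    return np.array(s["eye"],float),d
def onz(s,px,z):
    e,d=ray(s,px); return e+d*((z-e[2])/d[:,2])[:,None]
def proj(s,P):
    P=np.atleast_2d(np.array(P,float)); c=(P-np.array(s["eye"]))@att(s["attitude"])
    c=c*[1,-1,-1]
    return cv2.projectPoints(c.reshape(-1,1,3),np.zeros(3),np.zeros(3),np.array(s["camera_matrix"],float),np.array(s["D"],float))[0].reshape(-1,2)
def two(s1,p1,s2,p2):
    e1,d1=ray(s1,p1);e2,d2=ray(s2,p2);out=[]
    for a,b in zip(d1,d2):
        t=np.linalg.lstsq(np.c_[a,-b],e2-e1,rcond=None)[0]; out.append(np.r_[(e1+a*t[0]+e2+b*t[1])/2,np.linalg.norm(e1+a*t[0]-e2-b*t[1])])
    return np.array(out)
E
python3 - <<'E'
from h import *
import pickle
for n in("scene","top"):
    s=snapshot(n);cv2.imwrite(f"pics/{n}0.png",s["img"]);print(n,s["eye"],s["attitude"],s["camera_matrix"],s["D"]);pickle.dump(s,open(n+"0.pkl","wb"))
st=readout.get_state();print({k:np.round(v,3) for k,v in st.items()},ctrl.grip_depth)
E
```

```text
scene [ 924.16714304 -417.22179352  987.04027924] [0.91219509 0.2373335  0.08262727 0.32364434] [[478.49431009   0.         318.46460691]
 [  0.         478.49431009 231.73558772]
 [  0.           0.           1.        ]] [0.03828384 0.         0.         0.         0.        ]
top [ 542.919762    -19.99244606 1226.924025  ] [ 0.7141914   0.01821195 -0.01819507 -0.69947688] [[530.10110213   0.         323.27065069]
 [  0.         530.10110213 232.42809206]
 [  0.           0.           1.        ]] [-0.05870388  0.          0.          0.          0.        ]
{'time_s': np.float64(0.1), 'qpos': array([-1.258,  0.384,  0.016,  1.371, -0.006,  1.388, -0.047]), 'joint_velocities': array([-0.001, -0.002,  0.001, -0.003,  0.001,  0.002,  0.002]), 'joint_efforts': array([ 4.0000e-03, -6.2913e+01,  8.4800e-01, -3.7276e+01,  1.7000e-02,
        1.0000e-02,  0.0000e+00]), 'ee_pos': array([229.188, 580.982, 230.384]), 'eef_rot': array([-0.   ,  0.187,  0.982, -0.001]), 'ft_force': array([ 0.667, -0.421,  0.713]), 'wrist_torque': array([-0.033,  0.069,  0.002]), 'gripper_force': np.float64(0.0), 'opening': np.float64(85.068)} -18.700000000000003
```

View pics/scene0.png

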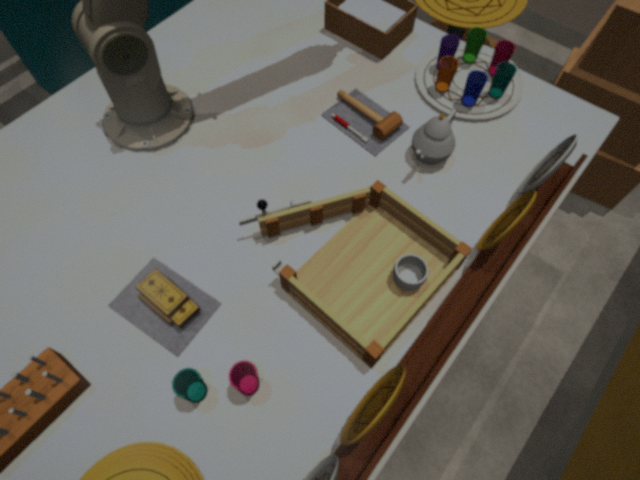

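View pics/top0.png

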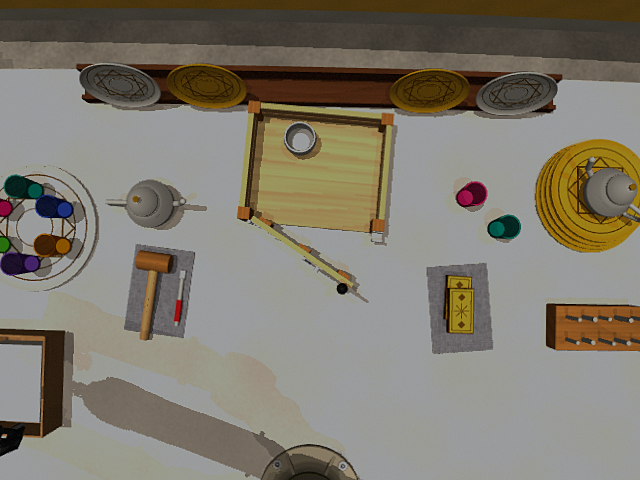

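The scene view shows the pile at about (165,292), the knob at (262,204) and the keeper at (278,266). In the top view the pile is at (460,305), the knob at (342,289), the crate posts at (254,108), (387,119), (377,226) and (245,213), and the gate stands about 0.5 rad open. Next I'll enlarge the details.

Run:
```python
from h import *
import pickle
t=pickle.load(open("top0.pkl","rb"));s=pickle.load(open("scene0.pkl","rb"))
def crop(i,x,y,w,h,k): 
    c=cv2.resize(i[y:y+h,x:x+w],None,fx=k,fy=k,interpolation=cv2.INTER_CUBIC); return cv2.convertScaleAbs(c,alpha=1.4)
a=crop(t["img"],425,260,75,100,4)  #300x400... 
b=crop(s["img"],125,255,75,75,4)
a=cv2.copyMakeBorder(a,0,0,0,0,0)
c=crop(t["img"],230,195,160,110,3)  # 480x330
im=np.zeros((600,800,3),np.uint8); im[:400,:300]=a; im[:300,310:610]=b; im[0:0]; im[:0]
d=crop(s["img"],235,180,150,95,3) # 450x285
im[310:595,310:760]=d
cv2.imwrite("pics/c1.png",im)
h=cv2.cvtColor(t["img"],cv2.COLOR_BGR2HSV)
m=cv2.inRange(h,(5,150,80),(14,255,255));m[:, :235]=0;m[:,400:]=0;m[:100]=0;m[300:]=0
n,l,st,ce=cv2.connectedComponentsWithStats(m)
for i in range(1,n):
    if st[i,4]>20: print(st[i],ce[i].round(1),onz(t,[ce[i]],84)[0].round(1))
kt=[342.5,288.5];ks=[262,204]
print("knob",two(t,[kt],s,[ks]))
```

```text
[248 100  13  14 121] [254.  106.3] [875.8 138.6  84. ]
[277 100  21   1  21] [287. 100.] [891.3  66.3  84. ]
[307 100  31   2  39] [322.7 100.5] [891.6 -12.2  84. ]
[381 113  12  13 112] [386.8 119.2] [ 853.2 -153.3   84. ]
[237 206  13  13 113] [243.  212.2] [642.2 155.4  84. ]
[260 217  11   9  35] [265.  220.8] [624.3 107.1  84. ]
[372 219  13  13 120] [377.8 224.7] [ 621.  -136.9   84. ]
[299 244  12   8  37] [304.2 247.5] [568.5  21.1  84. ]
[338 270  12  10  42] [343.5 274.2] [512.7 -64.8  84. ]
knob [[483.56690693 -62.15943407 115.72989151   0.51838298]]
```

View pics/c1.png

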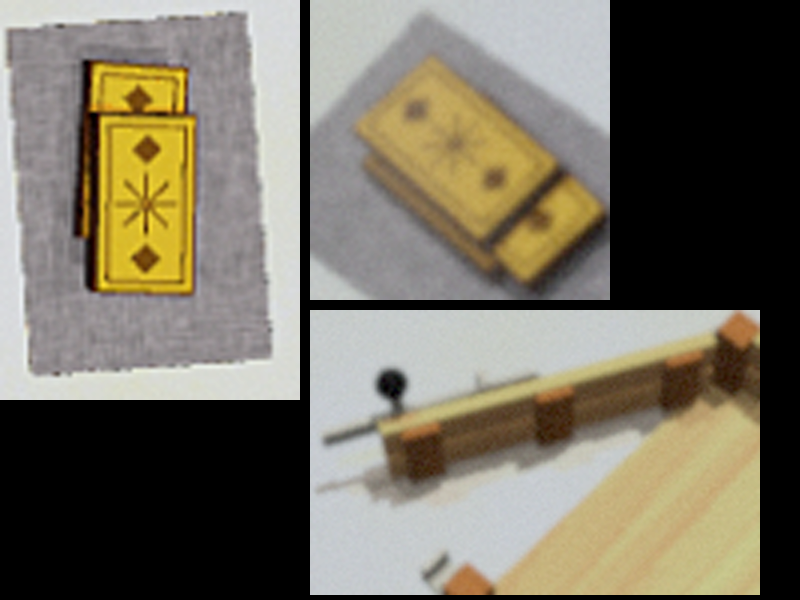

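The crop shows the top plaque with its near end overhanging the mid plaque by about 30 mm, so it can be gripped across its width. The knob and bar are clearly visible, and the keeper is at the right front post. Now the plaque pose and the knob arc.

Run:
```python
from h import *
import pickle
t=pickle.load(open("top0.pkl","rb"));s=pickle.load(open("scene0.pkl","rb"))
T=np.array([(97,115),(195,116),(193,293),(97,291)])
S=np.array([(122,53),(255,165),(177,243),(47,130)])  # order guess
pt=(T+.5)/4-.5+[425,260]; ps=(S+.5)/4-.5+[125,255]
a=onz(t,pt,57)
b=onz(s,ps,57)
for q in(a,b): print(q[:,:2].round(1).tolist(),q.mean(0).round(1))
c=a.mean(0)
for q in (a,b):
    u=(q[0]+q[1]-q[2]-q[3]) if q is a else None
u=a[0]+a[1]-a[2]-a[3]; print("yaw top",np.degrees(np.arctan2(u[1],u[0])),np.linalg.norm(u)/2)
r=cv2.minAreaRect(b[:,:2].astype(np.float32));print("scene rect",r, cv2.minAreaRect(a[:,:2].astype(np.float32)))
print("bowl",onz(t,[[300,138]],68)[0].round(0),"glasses",onz(t,[[472,194],[503,228]],60).round(0).tolist())
# sub-pixel knob
for im,(x,y) in((t,(342,289)),(s,(262,204))):
    g=cv2.cvtColor(im["img"],cv2.COLOR_BGR2GRAY).astype(float)[y-9:y+10,x-9:x+10]; m=(g<45); yy,xx=np.nonzero(m);print(m.sum(),x-9+xx.mean(),y-9+yy.mean())
# keeper bright spot near
print("keeper expected",)
C=np.array([748,.85]);yw=-.0722;M=np.array([[np.cos(yw),-np.sin(yw)],[np.sin(yw),np.cos(yw)]])
k=C+M@[-141,-150];print(k,"px",proj(t,[[*k,78]]),proj(s,[[*k,78]]))
```

```text
[[485.4, -299.1], [485.8, -353.6], [388.5, -353.6], [388.8, -300.3]] [ 437.1 -326.6   57. ]
[[386.4, -300.3], [487.4, -300.0], [487.7, -353.5], [389.8, -354.0]] [ 437.8 -326.9   57. ]
yaw top 0.3580105274412824 96.96659134571824
scene rect ((437.0469970703125, -326.89727783203125), (101.04409790039062, 53.70726776123047), 0.2535374164581299) ((437.1273498535156, -326.3187255859375), (54.5521240234375, 97.31853485107422), 89.98794555664062)
bowl [811.  37.  68.] glasses [[696.0, -348.0, 60.0], [621.0, -418.0, 60.0]]
93 341.73118279569894 288.13978494623655
57 261.6842105263158 204.6140350877193
keeper expected
[ 596.54675233 -138.58784913] px [[378.13015852 236.138481  ]] [[279.34993734 266.57541782]]
```

```bash
python3 -m crank '[{"slide":[4,-3,0],"delta_rot":[0,0,4.3]},{"slide":[4,-3,0],"delta_rot":[0,0,4.3]},{"slide":[4,-3,0],"delta_rot":[0,0,4.3]},{"slide":[4,-3,0],"delta_rot":[0,0,4.3]},{"slide":[4,-3,0],"delta_rot":[0,0,4.3]}]' 100 60
python3 -m crank '[{"slide":[2,-4.5,0],"delta_rot":[0,0,0]},{"slide":[2,-4.5,0],"delta_rot":[0,0,0]},{"slide":[2,-4.5,0],"delta_rot":[0,0,0]},{"slide":[2,-4.5,0],"delta_rot":[0,0,0]},{"slide":[2,-4.5,0],"delta_rot":[0,0,0]}]'
```

```text
time_s: 0.6
ee_pos: [430.5, 429.8, 230.9]
eef_rot: [-0.0, -0.001, 1.0, -0.0]
ft_force: [0.2, 0.5, 0.8]
opening: 85.5
gripper_force: 0.0
time_s: 1.1
ee_pos: [529.6, 204.4, 231.0]
eef_rot: [-0.0, 0.0, 1.0, -0.0]
ft_force: [0.1, 0.8, -0.3]
opening: 85.8
gripper_force: 0.0
```

```bash
python3 -m crank '[{"slide":[0,-5,0],"delta_rot":[0,0,0]},{"slide":[0,-5,0],"delta_rot":[0,0,0]},{"slide":[0,-5,0],"delta_rot":[0,0,0]},{"slide":[0,-5,0],"delta_rot":[0,0,0]},{"slide":[0,-5,0],"delta_rot":[0,0,0]}]'
python3 -m crank '[{"slide":[-0.8,-4.9,0],"delta_rot":[0,0,0]},{"slide":[-0.8,-4.9,0],"delta_rot":[0,0,0]},{"slide":[-0.8,-4.9,0],"delta_rot":[0,0,0]},{"slide":[-0.8,-4.9,0],"delta_rot":[0,0,0]},{"slide":[-0.8,-4.9,0],"delta_rot":[0,0,0]}]'
python3 -m crank '[{"slide":[-1.7,-1.3,-3],"delta_rot":[0,0,0]},{"slide":[-1.7,-1.2,-3],"delta_rot":[0,0,0]},{"slide":[-1.7,-1.2,-3],"delta_rot":[0,0,0]},{"slide":[0,0,-2],"delta_rot":[0,0,0]},{"slide":[0,0,0],"delta_rot":[0,0,0]}]'
```

```text
time_s: 1.6
ee_pos: [528.7, -45.6, 231.1]
eef_rot: [-0.0, 0.0, 1.0, 0.0]
ft_force: [1.7, 0.9, 0.2]
opening: 85.5
gripper_force: 0.0
time_s: 2.1
ee_pos: [488.5, -290.3, 231.1]
eef_rot: [-0.0, 0.0, 1.0, 0.0]
ft_force: [0.3, 0.4, -0.2]
opening: 85.4
gripper_force: 0.0
time_s: 2.6
ee_pos: [435.9, -324.7, 118.3]
eef_rot: [-0.003, 0.001, 1.0, 0.001]
ft_force: [0.0, 0.4, 0.5]
opening: 85.3
gripper_force: 0.0
```

```bash
python3 -m crank '[{"slide":[0.15,-0.2,-3],"delta_rot":[0,0,0]},{"slide":[0,0,-2],"delta_rot":[0,0,0]},{"slide":[0,0,-1.5],"delta_rot":[0,0,0]},{"slide":[0,0,-1],"delta_rot":[0,0,0]},{"slide":[0,0,-0.4],"delta_rot":[0,0,0]}]'
python3 -c "
from h import *
s=snapshot('scene');t=snapshot('top');im=np.hstack([cv2.resize(s['img'][230:350,90:240],None,fx=2.6,fy=2.6),cv2.resize(t['img'][250:370,390:540],None,fx=2.6,fy=2.6)]);cv2.imwrite('pics/g1.png',cv2.convertScaleAbs(im,alpha=1.4))
print(readout.get_state()['ee_pos'],readout.get_state()['ft_force'])"
```

```text
time_s: 3.1
ee_pos: [440.0, -327.3, 41.9]
eef_rot: [-0.0, -0.0, 1.0, 0.0]
ft_force: [0.5, 0.4, -0.0]
opening: 85.3
gripper_force: 0.0
[ 440.05129141 -327.64266779   42.44027719] [-0.03967686  1.06391766 -0.31717205]
```

View pics/g1.png

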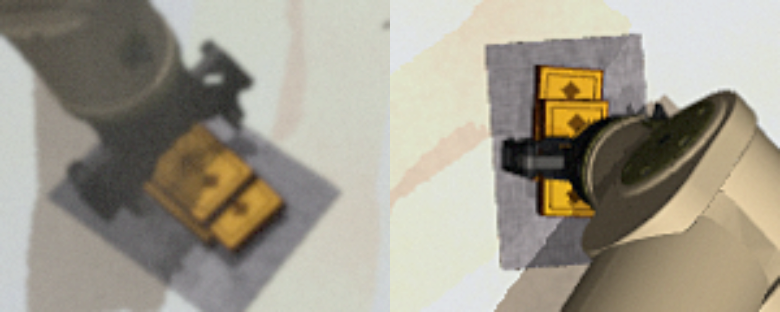

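Both views show the fingers straddling the top plaque near its centre (scene crop about (195,165)). Lower the last few millimetres and close.

```bash
python3 -m crank '[{"slide":[0,0.05,-0.35],"delta_rot":[0,0,0]},{"slide":[0,0,0],"delta_rot":[0,0,0]},{"slide":[0,0,0],"delta_rot":[0,0,0]},{"slide":[0,0,0],"delta_rot":[0,0,0]},{"slide":[0,0,0],"delta_rot":[0,0,0]}]' 70 20
python3 -m crank '[{"slide":[0,0,0],"delta_rot":[0,0,0]},{"slide":[0,0,0],"delta_rot":[0,0,0]},{"slide":[0,0,0],"delta_rot":[0,0,0]},{"slide":[0,0,0],"delta_rot":[0,0,0]},{"slide":[0,0,0],"delta_rot":[0,0,0]}]' 50 20
python3 -m crank '[{"slide":[0,0,0],"delta_rot":[0,0,0]},{"slide":[0,0,0],"delta_rot":[0,0,0]},{"slide":[0,0,0],"delta_rot":[0,0,0]},{"slide":[0,0,0],"delta_rot":[0,0,0]},{"slide":[0,0,0],"delta_rot":[0,0,0]}]' 50 60
```

```text
time_s: 3.7
ee_pos: [439.9, -327.2, 39.0]
eef_rot: [0.0, 0.0, 1.0, -0.0]
ft_force: [-0.3, 0.7, 0.7]
opening: 59.9
gripper_force: 0.0
time_s: 4.2
ee_pos: [440.0, -327.3, 39.1]
eef_rot: [0.0, 0.0, 1.0, -0.0]
ft_force: [-0.7, 0.6, 6.3]
opening: 55.2
gripper_force: 22.0
time_s: 4.7
ee_pos: [440.1, -327.3, 39.4]
eef_rot: [0.0, 0.0, 1.0, -0.0]
ft_force: [-1.9, 1.0, 7.8]
opening: 54.3
gripper_force: 63.3
```

Gripped. Lift slowly, then check.

```bash
python3 -m crank '[{"slide":[0,0,0.5],"delta_rot":[0,0,0]},{"slide":[0,0,0.5],"delta_rot":[0,0,0]},{"slide":[0,0,1],"delta_rot":[0,0,0]},{"slide":[0,0,2],"delta_rot":[0,0,0]},{"slide":[0,0,3],"delta_rot":[0,0,0]}]'
python3 -m crank '[{"slide":[0,0,3],"delta_rot":[0,0,0]},{"slide":[0,0,3],"delta_rot":[0,0,0]},{"slide":[0,0,0],"delta_rot":[0,0,0]},{"slide":[0,0,0],"delta_rot":[0,0,0]},{"slide":[0,0,0],"delta_rot":[0,0,0]}]'
python3 -c "
from h import *
s=snapshot('scene');t=snapshot('top');im=np.hstack([cv2.resize(s['img'][200:350,60:240],None,fx=2.2,fy=2.2),cv2.resize(t['img'][230:380,370:550],None,fx=2.2,fy=2.2)]);cv2.imwrite('pics/g2.png',cv2.convertScaleAbs(im,alpha=1.4))"
```

```text
time_s: 5.2
ee_pos: [438.8, -326.4, 108.6]
eef_rot: [-0.001, 0.0, 1.0, 0.001]
ft_force: [1.1, 0.6, -0.3]
opening: 54.4
gripper_force: 63.5
time_s: 5.7
ee_pos: [439.3, -326.6, 167.9]
eef_rot: [-0.001, 0.0, 1.0, 0.0]
ft_force: [-0.4, 0.7, -1.3]
opening: 54.2
gripper_force: 63.6
```

View pics/g2.png

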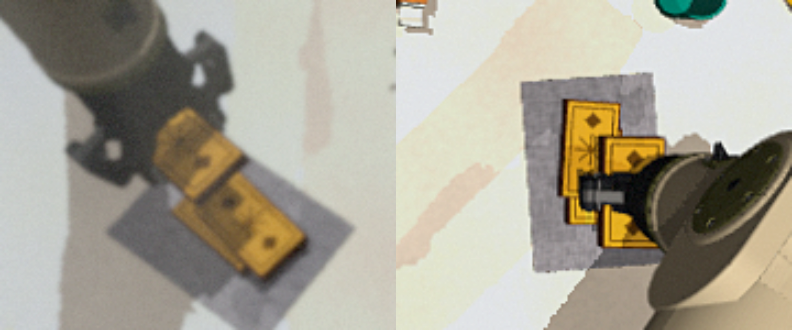

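The plaque is held level and the lower two have not moved. Carry it over the crate.

```bash
python3 -m crank '[{"slide":[2.9,2.7,0],"delta_rot":[0,0,-0.8]},{"slide":[2.9,2.7,0],"delta_rot":[0,0,-0.8]},{"slide":[2.9,2.7,0],"delta_rot":[0,0,-0.8]},{"slide":[2.9,2.7,0],"delta_rot":[0,0,-0.8]},{"slide":[2.9,2.7,0],"delta_rot":[0,0,-0.8]}]'
python3 -m crank '[{"slide":[2.9,2.7,0],"delta_rot":[0,0,0]},{"slide":[2.9,2.7,0],"delta_rot":[0,0,0]},{"slide":[2.9,2.7,0],"delta_rot":[0,0,0]},{"slide":[2.9,2.7,0],"delta_rot":[0,0,0]},{"slide":[2.9,2.7,0],"delta_rot":[0,0,0]}]'
python3 -m crank '[{"slide":[0,0,-2],"delta_rot":[0,0,0]},{"slide":[0,0,-3],"delta_rot":[0,0,0]},{"slide":[0,0,-3],"delta_rot":[0,0,0]},{"slide":[0,0,-2],"delta_rot":[0,0,0]},{"slide":[0,0,0],"delta_rot":[0,0,0]}]'
```

```text
time_s: 6.3
ee_pos: [585.4, -190.8, 167.7]
eef_rot: [-0.001, 0.036, 0.999, 0.0]
ft_force: [-0.4, 0.4, -1.7]
opening: 54.5
gripper_force: 63.6
time_s: 6.8
ee_pos: [730.3, -55.8, 167.2]
eef_rot: [-0.001, 0.035, 0.999, -0.0]
ft_force: [0.6, -0.7, -0.9]
opening: 54.4
gripper_force: 63.6
time_s: 7.3
ee_pos: [726.7, -56.7, 63.0]
eef_rot: [-0.005, 0.035, 0.999, 0.0]
ft_force: [-0.5, 0.0, -1.5]
opening: 54.3
gripper_force: 63.5
```

```bash
python3 -m crank '[{"slide":[0,0,-1.5],"delta_rot":[0,0,0]},{"slide":[0,0,-1.5],"delta_rot":[0,0,0]},{"slide":[0,0,-1],"delta_rot":[0,0,0]},{"slide":[0,0,-0.5],"delta_rot":[0,0,0]},{"slide":[0,0,0],"delta_rot":[0,0,0]}]'
python3 -m crank '[{"slide":[0,0,-0.2],"delta_rot":[0,0,0]},{"slide":[0,0,-0.2],"delta_rot":[0,0,0]},{"slide":[0,0,-0.2],"delta_rot":[0,0,0]},{"slide":[0,0,0],"delta_rot":[0,0,0]},{"slide":[0,0,0],"delta_rot":[0,0,0]}]'
```

```text
time_s: 7.8
ee_pos: [729.3, -57.1, 22.8]
eef_rot: [-0.001, 0.035, 0.999, -0.0]
ft_force: [-0.2, 0.0, -0.6]
opening: 54.4
gripper_force: 63.6
time_s: 8.3
ee_pos: [729.9, -57.1, 17.9]
eef_rot: [0.0, 0.035, 0.999, -0.0]
ft_force: [0.2, 0.1, -1.4]
opening: 54.2
gripper_force: 63.6
```

```bash
python3 -m crank '[{"slide":[0,0,-0.15],"delta_rot":[0,0,0]},{"slide":[0,0,-0.15],"delta_rot":[0,0,0]},{"slide":[0,0,0],"delta_rot":[0,0,0]},{"slide":[0,0,0],"delta_rot":[0,0,0]},{"slide":[0,0,0],"delta_rot":[0,0,0]}]'
python3 -m crank '[{"slide":[0,0,-0.1],"delta_rot":[0,0,0]},{"slide":[0,0,0],"delta_rot":[0,0,0]},{"slide":[0,0,0],"delta_rot":[0,0,0]},{"slide":[0,0,0],"delta_rot":[0,0,0]},{"slide":[0,0,0],"delta_rot":[0,0,0]}]'
```

```text
time_s: 8.8
ee_pos: [729.9, -57.1, 14.8]
eef_rot: [-0.0, 0.035, 0.999, -0.0]
ft_force: [0.5, -0.4, -0.7]
opening: 54.7
gripper_force: 63.6
time_s: 9.3
ee_pos: [729.9, -57.1, 13.8]
eef_rot: [-0.0, 0.035, 0.999, -0.0]
ft_force: [0.4, -0.9, -2.0]
opening: 54.2
gripper_force: 63.6
```

```bash
python3 -m crank '[{"slide":[0,0,-0.1],"delta_rot":[0,0,0]},{"slide":[0,0,0],"delta_rot":[0,0,0]},{"slide":[0,0,0],"delta_rot":[0,0,0]},{"slide":[0,0,0],"delta_rot":[0,0,0]},{"slide":[0,0,0],"delta_rot":[0,0,0]}]'
python3 -m crank '[{"slide":[0,0,-0.1],"delta_rot":[0,0,0]},{"slide":[0,0,0],"delta_rot":[0,0,0]},{"slide":[0,0,0],"delta_rot":[0,0,0]},{"slide":[0,0,0],"delta_rot":[0,0,0]},{"slide":[0,0,0],"delta_rot":[0,0,0]}]'
```

```text
time_s: 9.8
ee_pos: [729.8, -57.1, 12.8]
eef_rot: [-0.0, 0.035, 0.999, -0.0]
ft_force: [0.8, 0.2, -1.5]
opening: 54.4
gripper_force: 63.6
time_s: 10.3
ee_pos: [730.0, -57.1, 12.5]
eef_rot: [0.0, 0.035, 0.999, 0.0]
ft_force: [-3.6, -0.1, 6.9]
opening: 54.4
gripper_force: 64.2
```

Contact with the floor (about 7 N). Release and lift away.

```bash
python3 -m crank '[{"slide":[0,0,0],"delta_rot":[0,0,0]},{"slide":[0,0,0],"delta_rot":[0,0,0]},{"slide":[0,0,0],"delta_rot":[0,0,0]},{"slide":[0,0,0],"delta_rot":[0,0,0]},{"slide":[0,0,0],"delta_rot":[0,0,0]}]' 85 20
python3 -m crank '[{"slide":[0,0,1],"delta_rot":[0,0,0]},{"slide":[0,0,2],"delta_rot":[0,0,0]},{"slide":[0,0,4],"delta_rot":[0,0,0]},{"slide":[0,0,5],"delta_rot":[0,0,0]},{"slide":[0,0,5],"delta_rot":[0,0,0]}]'
python3 -c "
from h import *
t=snapshot('top');s=snapshot('scene')
im=np.hstack([cv2.resize(s['img'][150:370,200:480],None,fx=1.4,fy=1.4),cv2.resize(t['img'][90:310,180:460],None,fx=1.4,fy=1.4)]);cv2.imwrite('pics/p1.png',cv2.convertScaleAbs(im,alpha=1.3))"
```

```text
time_s: 10.8
ee_pos: [729.8, -57.1, 11.6]
eef_rot: [-0.0, 0.035, 0.999, -0.0]
ft_force: [0.6, -0.9, -0.5]
opening: 72.4
gripper_force: 0.0
time_s: 11.3
ee_pos: [729.4, -57.2, 184.1]
eef_rot: [-0.0, 0.035, 0.999, -0.0]
ft_force: [0.8, -0.4, 0.7]
opening: 72.4
gripper_force: 0.0
```

View pics/p1.png

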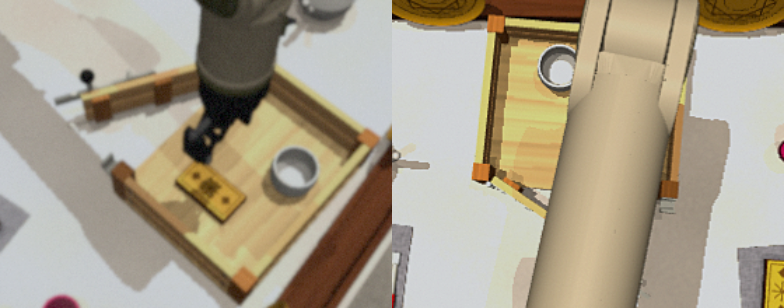

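The plaque lies flat on the crate floor, clear of the bowl (scene crop about (210,192)). Now the gate: check the joint-7 room and refine the knob and pin positions.

Run:
```python
from h import *
import pickle
t=pickle.load(open("top0.pkl","rb"));s=pickle.load(open("scene0.pkl","rb"))
print(np.round(readout.get_state()["qpos"],2))
k=two(t,[[341.73,288.14]],s,[[261.68,204.61]])[0];print("knob",k)
# gate direction from batten tops (top cam, z84)
B=np.array([(624.3,107.1),(568.5,21.1),(512.7,-64.8)]);f=B[2]-B[0];f/=np.linalg.norm(f)
x=np.array([-f[1],f[0]]);pin=k[:2]-247.8*f+6*x;print("pin",pin,"gate x deg",np.degrees(np.arctan2(x[1],x[0])))
yw=-.0722
for th,lab in((.22,"lift"),(.03,"down")):
  for g in (.504,.4,.3,.2,.1,.05,0):
    a=yw-g;X=np.array([np.cos(a),np.sin(a)]);F=np.array([np.sin(a),-np.cos(a)])
    p=pin+F*(155+91*np.cos(th)-46*np.sin(th))-6*X;print(lab,g,p.round(1),round(70+46*np.cos(th)+91*np.sin(th),1),round(np.degrees(a),1))
```

```text
[-0.2   0.67  0.43  1.08 -0.26  1.42  1.68]
knob [483.25489496 -61.53137687 112.34632617   2.95107312]
pin [623.22070876 143.04235304] gate x deg -32.99222408726513
lift 0.504 [490.8 -49.7] 134.8 -33.0
lift 0.4 [511.5 -62.4] 134.8 -27.1
lift 0.3 [532.6 -72.5] 134.8 -21.3
lift 0.2 [554.6 -80.5] 134.8 -15.6
lift 0.1 [577.3 -86.2] 134.8 -9.9
lift 0.05 [588.8 -88.3] 134.8 -7.0
lift 0 [600.4 -89.7] 134.8 -4.1
down 0.504 [484.9 -58.8] 118.7 -33.0
down 0.4 [506.6 -72. ] 118.7 -27.1
down 0.3 [528.7 -82.6] 118.7 -21.3
down 0.2 [551.7 -90.9] 118.7 -15.6
down 0.1 [575.4 -96.9] 118.7 -9.9
down 0.05 [587.5 -99. ] 118.7 -7.0
down 0 [ 599.6 -100.5] 118.7 -4.1
```

```bash
for i in 1; do python3 -m crank '[{"slide":[-1.64,-0.03,0],"delta_rot":[0,0,-7.93]},{"slide":[-1.64,-0.03,0],"delta_rot":[0,0,-7.93]},{"slide":[-1.64,-0.03,0],"delta_rot":[0,0,-7.93]},{"slide":[-1.64,-0.03,0],"delta_rot":[0,0,-7.93]},{"slide":[-1.64,-0.03,0],"delta_rot":[0,0,-7.93]}]' 85
python3 -m crank '[{"slide":[-1.64,-0.03,0],"delta_rot":[0,0,-7.93]},{"slide":[-1.64,-0.03,0],"delta_rot":[0,0,-7.93]},{"slide":[-1.64,-0.03,0],"delta_rot":[0,0,-7.93]},{"slide":[-1.64,-0.03,0],"delta_rot":[0,0,-7.93]},{"slide":[-1.64,-0.03,0],"delta_rot":[0,0,-7.93]}]'
python3 -m crank '[{"slide":[-1.64,-0.03,0],"delta_rot":[0,0,-7.93]},{"slide":[-1.64,-0.03,0],"delta_rot":[0,0,-7.93]},{"slide":[-1.64,-0.03,0],"delta_rot":[0,0,-7.93]},{"slide":[-1.64,-0.03,0],"delta_rot":[0,0,-7.93]},{"slide":[-1.64,-0.03,0],"delta_rot":[0,0,-7.93]}]'; done; python3 -c "
from h import *
st=readout.get_state();print(st['qpos'],R.from_quat(np.roll(st['eef_rot'],-1)).as_matrix()[:,1])"
```

```text
time_s: 11.9
ee_pos: [647.3, -58.7, 182.5]
eef_rot: [0.0, 0.375, 0.927, 0.0]
ft_force: [-0.5, 0.3, -1.3]
opening: 72.4
gripper_force: 0.0
time_s: 12.4
ee_pos: [565.3, -60.2, 182.4]
eef_rot: [0.0, 0.667, 0.745, 0.001]
ft_force: [0.3, -1.0, 0.0]
opening: 72.8
gripper_force: 0.0
time_s: 12.9
ee_pos: [483.3, -61.7, 182.2]
eef_rot: [-0.0, 0.88, 0.475, 0.001]
ft_force: [0.3, -0.9, -0.1]
opening: 72.9
gripper_force: 0.0
[-0.75653581  0.14742961  0.90740891  1.84204948 -0.12507452  1.21020773
 -0.39173463] [ 8.35609333e-01 -5.49324115e-01  2.44357927e-04]
```

```bash
python3 -m crank '[{"slide":[0,0,-2.5],"delta_rot":[0,0,0]},{"slide":[0,0,-2.5],"delta_rot":[0,0,0]},{"slide":[0,0,-2],"delta_rot":[0,0,0]},{"slide":[0,0,-1.5],"delta_rot":[0,0,0]},{"slide":[0,0,0],"delta_rot":[0,0,0]}]'
python3 -m crank '[{"slide":[0,0,0],"delta_rot":[0,0,0]},{"slide":[0,0,0],"delta_rot":[0,0,0]},{"slide":[0,0,0],"delta_rot":[0,0,0]},{"slide":[0,0,0],"delta_rot":[0,0,0]},{"slide":[0,0,0],"delta_rot":[0,0,0]}]' 15 20
python3 -m crank '[{"slide":[0,0,0],"delta_rot":[0,0,0]},{"slide":[0,0,0],"delta_rot":[0,0,0]},{"slide":[0,0,0],"delta_rot":[0,0,0]},{"slide":[0,0,0],"delta_rot":[0,0,0]},{"slide":[0,0,0],"delta_rot":[0,0,0]}]'
python3 -c "
from h import *
t=snapshot('top');s=snapshot('scene')
im=np.hstack([cv2.resize(s['img'][160:290,190:340],None,fx=2.6,fy=2.6),cv2.resize(t['img'][200:330,260:410],None,fx=2.6,fy=2.6)]);cv2.imwrite('pics/k1.png',cv2.convertScaleAbs(im,alpha=1.4))"
```

```text
time_s: 13.4
ee_pos: [482.6, -61.5, 95.6]
eef_rot: [-0.001, 0.879, 0.477, -0.001]
ft_force: [0.3, 0.6, 0.4]
opening: 72.3
gripper_force: 0.0
time_s: 13.9
ee_pos: [484.5, -61.7, 97.6]
eef_rot: [0.0, 0.879, 0.477, 0.001]
ft_force: [-1.0, -0.5, 5.4]
opening: 22.3
gripper_force: 19.5
time_s: 14.4
ee_pos: [484.6, -61.7, 97.6]
eef_rot: [0.0, 0.879, 0.477, 0.001]
ft_force: [-0.7, 0.3, 5.9]
opening: 22.3
gripper_force: 19.5
```

View pics/k1.png

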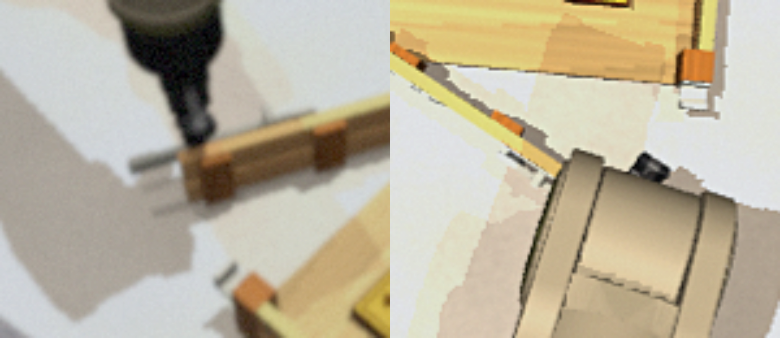

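Both views show the knob held between the fingers (scene crop (197,128)). Lift the bar along its arc.

```bash
python3 -m crank '[{"slide":[0.12,0.19,0.46],"delta_rot":[0,0,0]},{"slide":[0.14,0.21,0.46],"delta_rot":[0,0,0]},{"slide":[0.15,0.23,0.45],"delta_rot":[0,0,0]},{"slide":[0.16,0.25,0.44],"delta_rot":[0,0,0]},{"slide":[0.17,0.27,0.43],"delta_rot":[0,0,0]}]' 15 35
python3 -m crank '[{"slide":[0,0,0],"delta_rot":[0,0,0]},{"slide":[0,0,0],"delta_rot":[0,0,0]},{"slide":[0,0,0],"delta_rot":[0,0,0]},{"slide":[0,0,0],"delta_rot":[0,0,0]},{"slide":[0,0,0],"delta_rot":[0,0,0]}]'
python3 -c "
from h import *
t=snapshot('top');s=snapshot('scene')
im=np.hstack([cv2.resize(s['img'][160:290,190:340],None,fx=2.6,fy=2.6),cv2.resize(t['img'][200:330,260:410],None,fx=2.6,fy=2.6)]);cv2.imwrite('pics/k2.png',cv2.convertScaleAbs(im,alpha=1.4))"
```

```text
time_s: 15.0
ee_pos: [491.2, -49.6, 119.4]
eef_rot: [-0.0, 0.879, 0.477, -0.0]
ft_force: [0.7, 0.2, -3.8]
opening: 21.8
gripper_force: 34.3
time_s: 15.5
ee_pos: [491.2, -49.9, 119.0]
eef_rot: [-0.0, 0.879, 0.477, -0.0]
ft_force: [2.3, 1.1, -3.9]
opening: 21.7
gripper_force: 34.4
```

View pics/k2.png

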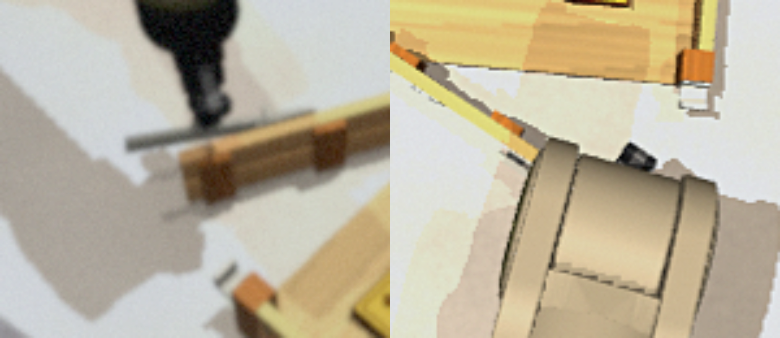

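The bar is lifted visibly above the gate top, about level with (165,138) in the scene crop, and the TCP agrees with the arc model to under 1 mm. Swing the gate.

```bash
python3 -m crank '[{"slide":[0.414,-0.254,0],"delta_rot":[0,0,1.19]},{"slide":[0.414,-0.254,0],"delta_rot":[0,0,1.19]},{"slide":[0.414,-0.254,0],"delta_rot":[0,0,1.19]},{"slide":[0.414,-0.254,0],"delta_rot":[0,0,1.19]},{"slide":[0.414,-0.254,0],"delta_rot":[0,0,1.19]}]'
python3 -m crank '[{"slide":[0.422,-0.202,0],"delta_rot":[0,0,1.15]},{"slide":[0.422,-0.202,0],"delta_rot":[0,0,1.15]},{"slide":[0.422,-0.202,0],"delta_rot":[0,0,1.15]},{"slide":[0.422,-0.202,0],"delta_rot":[0,0,1.15]},{"slide":[0.422,-0.202,0],"delta_rot":[0,0,1.15]}]'
python3 -m crank '[{"slide":[0.44,-0.16,0],"delta_rot":[0,0,1.15]},{"slide":[0.44,-0.16,0],"delta_rot":[0,0,1.15]},{"slide":[0.44,-0.16,0],"delta_rot":[0,0,1.15]},{"slide":[0.44,-0.16,0],"delta_rot":[0,0,1.15]},{"slide":[0.44,-0.16,0],"delta_rot":[0,0,1.15]}]'
```

```text
time_s: 16.1
ee_pos: [512.0, -62.4, 119.0]
eef_rot: [-0.0, 0.852, 0.523, -0.0]
ft_force: [2.1, 3.0, -4.9]
opening: 21.6
gripper_force: 34.4
time_s: 16.6
ee_pos: [533.4, -72.4, 119.0]
eef_rot: [-0.0, 0.825, 0.565, 0.0]
ft_force: [1.9, 5.9, -7.4]
opening: 21.5
gripper_force: 34.5
time_s: 17.1
ee_pos: [555.3, -80.1, 118.8]
eef_rot: [-0.001, 0.795, 0.606, 0.0]
ft_force: [1.5, 6.2, -7.5]
opening: 21.6
gripper_force: 34.5
```

```bash
python3 -m crank '[{"slide":[0.454,-0.09,0],"delta_rot":[0,0,1.15]},{"slide":[0.454,-0.09,0],"delta_rot":[0,0,1.15]},{"slide":[0.454,-0.09,0],"delta_rot":[0,0,1.15]},{"slide":[0.454,-0.09,0],"delta_rot":[0,0,1.15]},{"slide":[0.454,-0.09,0],"delta_rot":[0,0,1.15]}]'
python3 -m crank '[{"slide":[0.462,-0.06,0],"delta_rot":[0,0,1.15]},{"slide":[0.462,-0.06,0],"delta_rot":[0,0,1.15]},{"slide":[0.462,-0.06,0],"delta_rot":[0,0,1.15]},{"slide":[0.3,-0.04,0],"delta_rot":[0,0,0.8]},{"slide":[0,0,0],"delta_rot":[0,0,0]}]'
python3 -c "
from h import *
t=snapshot('top');s=snapshot('scene')
im=np.hstack([cv2.resize(s['img'][160:290,190:340],None,fx=2.6,fy=2.6),cv2.resize(t['img'][200:330,260:410],None,fx=2.6,fy=2.6)]);cv2.imwrite('pics/k3.png',cv2.convertScaleAbs(im,alpha=1.4))"
```

```text
time_s: 17.6
ee_pos: [578.0, -85.3, 119.1]
eef_rot: [-0.0, 0.764, 0.645, -0.0]
ft_force: [1.1, 5.4, -7.4]
opening: 22.0
gripper_force: 34.6
time_s: 18.1
ee_pos: [595.0, -87.7, 119.2]
eef_rot: [0.0, 0.74, 0.672, 0.0]
ft_force: [1.5, 4.7, -6.5]
opening: 21.4
gripper_force: 34.6
```

View pics/k3.png

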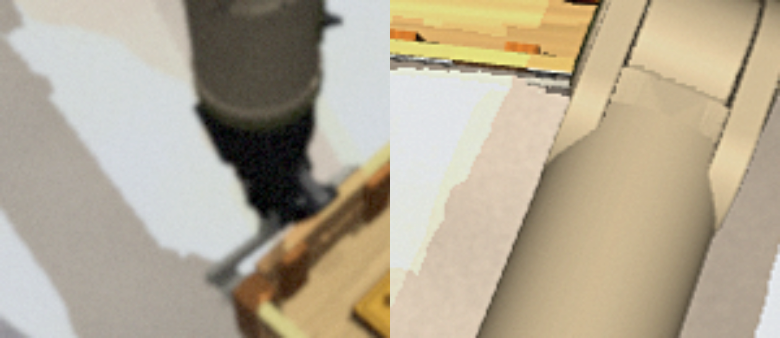

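The gate is nearly shut and the bar is above the keeper (scene crop about (215,280)). Push gently until the stop shows in the force.

```bash
python3 -m crank '[{"slide":[0.2,-0.02,0],"delta_rot":[0,0,0.35]},{"slide":[0.2,-0.02,0],"delta_rot":[0,0,0.3]},{"slide":[0,0,0],"delta_rot":[0,0,0]},{"slide":[0,0,0],"delta_rot":[0,0,0]},{"slide":[0,0,0],"delta_rot":[0,0,0]}]'
python3 -m crank '[{"slide":[0.1,0,0],"delta_rot":[0,0,0.3]},{"slide":[0.1,0,0],"delta_rot":[0,0,0]},{"slide":[0,0,0],"delta_rot":[0,0,0]},{"slide":[0,0,0],"delta_rot":[0,0,0]},{"slide":[0,0,0],"delta_rot":[0,0,0]}]'
```

```text
time_s: 18.7
ee_pos: [598.4, -88.0, 119.1]
eef_rot: [-0.0, 0.737, 0.676, -0.0]
ft_force: [-0.9, 5.1, -6.4]
opening: 21.7
gripper_force: 34.7
time_s: 19.2
ee_pos: [598.6, -88.6, 118.4]
eef_rot: [-0.002, 0.735, 0.678, -0.001]
ft_force: [-7.9, 3.1, -4.3]
opening: 21.6
gripper_force: 34.9
```

The stop is met at about 8 N. Lower the bar along its arc into the notch.

```bash
python3 -m crank '[{"slide":[-0.02,-0.25,-0.32],"delta_rot":[0,0,0]},{"slide":[-0.02,-0.23,-0.32],"delta_rot":[0,0,0]},{"slide":[-0.02,-0.21,-0.32],"delta_rot":[0,0,0]},{"slide":[-0.01,-0.19,-0.32],"delta_rot":[0,0,0]},{"slide":[-0.01,-0.17,-0.3],"delta_rot":[0,0,0]}]'
python3 -m crank '[{"slide":[0,0,0],"delta_rot":[0,0,0]},{"slide":[0,0,0],"delta_rot":[0,0,0]},{"slide":[0,0,0],"delta_rot":[0,0,0]},{"slide":[0,0,0],"delta_rot":[0,0,0]},{"slide":[0,0,0],"delta_rot":[0,0,0]}]'
```

```text
time_s: 19.7
ee_pos: [597.9, -98.6, 102.8]
eef_rot: [-0.002, 0.735, 0.678, -0.001]
ft_force: [-7.7, 4.4, -2.5]
opening: 21.6
gripper_force: 35.1
time_s: 20.2
ee_pos: [597.9, -98.5, 102.9]
eef_rot: [-0.002, 0.735, 0.678, -0.001]
ft_force: [-8.2, 5.2, -2.6]
opening: 21.9
gripper_force: 35.1
```

```bash
python3 -m crank '[{"slide":[0,0,0],"delta_rot":[0,0,0]},{"slide":[0,0,0],"delta_rot":[0,0,0]},{"slide":[0,0,0],"delta_rot":[0,0,0]},{"slide":[0,0,0],"delta_rot":[0,0,0]},{"slide":[0,0,0],"delta_rot":[0,0,0]}]' 70
python3 -m crank '[{"slide":[0,0,2],"delta_rot":[0,0,0]},{"slide":[0,0,3],"delta_rot":[0,0,0]},{"slide":[0,0,4],"delta_rot":[0,0,0]},{"slide":[0,0,4],"delta_rot":[0,0,0]},{"slide":[0,0,2],"delta_rot":[0,0,0]}]'
python3 -m crank '[{"slide":[-2,4.5,0],"delta_rot":[0,0,0]},{"slide":[-2,4.5,0],"delta_rot":[0,0,0]},{"slide":[-2,4.5,0],"delta_rot":[0,0,0]},{"slide":[-2,4.5,0],"delta_rot":[0,0,0]},{"slide":[-2,4.5,0],"delta_rot":[0,0,0]}]'
python3 -m crank '[{"slide":[0,4.5,0],"delta_rot":[0,0,0]},{"slide":[0,4.5,0],"delta_rot":[0,0,0]},{"slide":[0,4,0],"delta_rot":[0,0,0]},{"slide":[0,2,0],"delta_rot":[0,0,0]},{"slide":[0,0,0],"delta_rot":[0,0,0]}]'
python3 -c "
from h import *
t=snapshot('top');s=snapshot('scene')
a=lambda i,x,y,w,h,k:cv2.convertScaleAbs(cv2.resize(i[y:y+h,x:x+w],None,fx=k,fy=k,interpolation=cv2.INTER_CUBIC),alpha=1.4)
im=np.zeros((600,800,3),np.uint8)
im[:300,:400]=a(t['img'],230,100,200,150,2);im[:300,400:]=a(s['img'],220,170,200,150,2)
im[300:,:400]=a(t['img'],335,195,80,60,5);im[300:,400:]=a(s['img'],245,225,80,60,5)
cv2.imwrite('pics/f.png',im)"
```

```text
time_s: 20.7
ee_pos: [600.1, -98.9, 103.7]
eef_rot: [0.0, 0.735, 0.678, 0.0]
ft_force: [-0.2, -0.2, -1.0]
opening: 59.8
gripper_force: 0.0
time_s: 21.2
ee_pos: [600.9, -99.3, 257.5]
eef_rot: [0.002, 0.735, 0.678, 0.002]
ft_force: [0.2, 0.2, -0.2]
opening: 59.6
gripper_force: 0.0
time_s: 21.7
ee_pos: [498.9, 128.0, 253.7]
eef_rot: [0.0, 0.735, 0.678, 0.0]
ft_force: [0.5, 0.2, 0.6]
opening: 59.7
gripper_force: 0.0
time_s: 22.2
ee_pos: [498.8, 280.1, 252.7]
eef_rot: [-0.0, 0.733, 0.68, -0.0]
ft_force: [0.3, -0.4, -0.2]
opening: 59.7
gripper_force: 0.0
```

View pics/f.png

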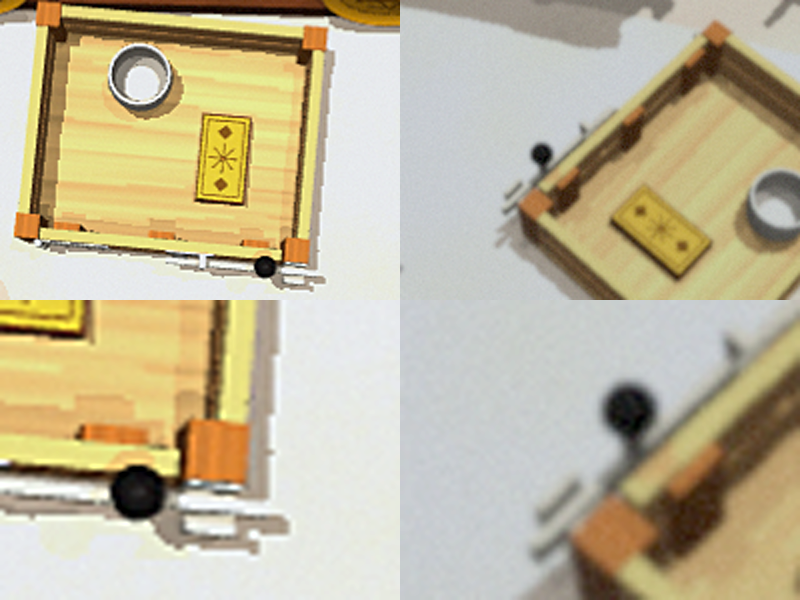

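The gate is shut and the bar runs into the keeper behind its lip. The knob height will confirm the bar is level and seated.

Run:
```python
from h import *
t=snapshot('top');s=snapshot('scene');c=[]
for im,(x,y) in((t,(362,233)),(s,(290,247))):
    g=cv2.cvtColor(im["img"],cv2.COLOR_BGR2GRAY)[y-9:y+10,x-9:x+10];yy,xx=np.nonzero(g<45);c.append([x-9+xx.mean(),y-9+yy.mean()])
k=two(t,[c[0]],s,[c[1]])[0];print(c,k)
yw=-.0722;pin=np.array([623.2,143]);f=k[:2]-pin
print("dist",np.hypot(*f),"gate err",np.arctan2(f[0]*np.cos(yw)+f[1]*np.sin(yw)+6,-(-f[0]*np.sin(yw)+f[1]*np.cos(yw))))
```

```text
[[np.float64(362.50847457627117), np.float64(232.364406779661)], [np.float64(290.42424242424244), np.float64(247.24242424242425)]] [ 600.803319   -102.72256511  117.55363383    3.18671363]
dist 246.74114031843436 gate err 0.005623935402438702
```

```bash
python3 -c "
from bench import ctrl
print(ctrl.sign_off())"
```

```text
the job is handed in; nothing more can be done
None
```

I handed the job in at about 22 s: the top plaque lies flat on the crate floor, the gate is shut against its stop and the latch bar sits in the keeper notch; the camera checks showed the rest undisturbed.

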